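# Stock the soldering caddy on a stained-glass bench

### The arm

A 7-joint arm with a two-finger parallel gripper is mounted at the origin on the work surface. World frame = base frame: x ahead of the robot, y to its left, z up, the work surface at z = 0. Lengths are in m, angles in rad, forces in N, time in s.
With the tool pointing down it reaches from about 0.425 to 0.95 m from the base axis. Payload 4.7 kg.
Tool frame: the origin (TCP) lies on the centre line of the jaws, within the pads' length; the fingertips stand robot.nose_length ahead of it and the grasp point (between the pads) lies 8 mm behind it (robot.nose_length is the distance from the TCP to the fingertips, in m); z points along the fingers, y is the line along which they close (so a half turn about z gives the same grasp; the last joint's range is limited). The gripper opens to 85 mm and grips with 20 to 120 N. Pads are 22 mm wide; open, the fingers measure 114 mm over their backs; the gripper's body (76 mm by 85 mm) begins 54 mm behind the grasp point. The pads swing forward as they close: fully open they stand 13 mm farther back than shut.
Start: joints at [1.19, 0.469, -0.049, 1.532, 0.024, 1.141, -0.082], TCP at [0.233, -0.634, 0.242] pointing down, gripper open.
Joint ranges: [-2.59, 2.59], [-0.33, 1.99], [-1.39, 1.29], [0.1, 2.45], [-1.04, 4.18], [0.21, 1.99], [-2.66, 2.66]. Speed limits (rad/s): [2.57, 2.57, 3.14, 3.14, 3.14, 3.14, 3.14].

### API

Orientations are given as [roll, pitch, yaw] about the fixed x, y, z axes, in that order (R = Rz(yaw) Ry(pitch) Rx(roll)).
In Python, from plant import robot gives the robot as it stands. Calls block until the motion is done:
- robot.goto(position, orientation): joint-space move of the TCP to a pose.
- robot.move_straight(position, vel=0.15, attitude=None, contact_N=None): straight line of the TCP; attitude=None keeps the orientation; vel is the mean speed in m/s. With contact_N (N) it stops when the force on the tool has changed by that much, and returns True; else False.
- robot.move_joints(angles): joint-space move.
- robot.grip(opening, strength=None): opening from 0.0 (shut) to 1.0 (fully open); strength is the grip in N (None keeps the last); returns when the fingers have stopped.
- robot.sleep(seconds).
- robot.inverse_kinematics(position, orientation): joint angles nearest the present ones, or None.
- robot.sense(): the state.
- robot.grab_frame(name): name is "scene" or "top"; returns a dict with "image" (420x560x3 uint8, red, green, blue), "range_z" (420x560 float32, m along the optical axis (not along the pixel's ray), 0 where there is no reading), "fx", "fy", "cx", "cy" (pixels), "dist_coeffs" ([k1, k2, p1, p2, k3] as OpenCV has them; the pictures are not rectified), "R" (3x3) and "t" (3): a world point X has camera coordinates R X + t. Camera axes: x right, y down, z forward; pixel columns grow to the right and rows downward; lengths in m; the calibration is good to about 2 mm. A picture is of the moment at which its call begins.
A pose or a line that the arm cannot do raises robot.IKError and nothing moves.
- robot.close_job(): hands the job in; it is judged then, once.
The state is a dict: "t": time; "joint_pos": joint angles; "joint_velocities": joint speeds; "effort": joint torques, N m; "tcp_pos": TCP position; "tcp_rot": TCP orientation; "wrist_force": force on the tool from outside, world axes, zero at the start; "torque": the same for the moment, N m; "opening": opening from 0.0 (shut) to 1.0 (fully open); "gripper_force": force on a finger pad.
Only numpy, scipy, OpenCV 4.12 (cv2) and the standard library are available. Lean on these libraries where they do the work, as an engineer would, in place of code of your own. Each camera call takes 0.05 s, during which the arm holds its last target. There are 200 camera calls.

### The job

The leaded panel is ready for soldering, so stock the wooden caddy: put the solder reel down over its spindle, stand the small flux jar in the round collar, set the tip-cleaning tin flat in the rectangular frame, and lay the flux brush in the two notches of its rest with the middle of its handle about midway between them. Everything must end fully home, upright or flat, let go and still. The larger jar and the slim reel of tie wire belong to other jobs: leave them where they stand.

Things in the scene. Friction and masses are not known exactly. Their poses are not given: they have to be found in the camera images.
- solder_reel: The reel of solder, standing on its flange: 54 mm diameter, 40 mm high, grey flanges, silvery wire, an open hub hole 26 mm wide right through it. 0.25 to 0.46 kg. Origin: centre of its underside, z up; its yaw has no meaning.
- flux_jar: The flux jar, the smaller of two amber screw-top jars with black caps: 48 mm diameter over its full height of 50 mm, standing upright. About 0.1 kg. Origin: centre of its underside, z up; its yaw has no meaning.
- tip_tin: The tip-cleaning tin, a small rectangular steel tin filled with a white cleaning block: 64 mm (its x) x 40 mm (its y) x 26 mm high, lying flat, rigid. About 0.14 kg. Origin: centre of its underside, z up.
- flux_brush: The flux brush, lying flat. Flat dark wooden handle 140 mm long (its x), 14 mm wide (its y), 13 mm thick; at its +x end a steel ferrule 24 mm long, 20 mm wide, then dark bristles 22 mm long (tips at x = 116 mm). About 0.05 kg. Origin: on the underside at the middle of the handle, z up.
- spindle: Place of the solder reel: plywood plate 98 x 98 x 6 mm with one upright wooden post in its middle, 10 mm diameter, its top 45 mm above the origin. Reel home: flat on the plate (its underside 6 mm above this origin), the post through its hub. In the caddy (fixed low tray 190 x 316 mm, rim 22 mm high), in any of three square places. Origin: centre of the underside, 6 mm above the bench.
- well: Place of the flux jar: plywood plate 98 x 98 x 6 mm with a round collar in its middle, 68 mm inside, 78 mm outside, rim 22 mm above the origin. Jar home: upright on the plate inside it (its underside 6 mm above this origin). In the caddy (fixed low tray 190 x 316 mm, rim 22 mm high), in any of three square places. Origin: centre of the underside, 6 mm above the bench.
- pocket: Place of the tin: plywood plate 98 x 98 x 6 mm with a frame, inside 66 mm (its x) x 88 mm (its y), 5 mm thick, rim 14 mm above the origin. Tin home: flat on the plate inside it (underside 6 mm above this origin), its x along this y, either way round. In the caddy (fixed low tray 190 x 316 mm, rim 22 mm high), in any of three square places. Origin: centre of the underside, 6 mm above the bench.
- rest: Place of the brush: strip 64 mm (x) x 298 mm (y) along the caddy's near side, with two notched supports at y = -45 and +45 mm, each 8 mm thick. Notches 32 mm wide, floors 22 mm, horns 36 mm above the origin. Brush home: handle in both notches, its middle over this origin, its x along this y, either way round. Origin: centre of the underside, 6 mm above the bench; fixed.
- big_jar: Look-alike that stays: the larger amber jar with black cap, 60 mm diameter, 62 mm high. Origin: centre of its underside.
- wire_reel: Look-alike that stays: the slimmer, taller grey reel, of copper tie wire, 40 mm diameter, 52 mm high, with no open hub hole. Origin: centre of its underside.

How it is judged:
By the outcome, as a careful person would: the job done as asked, in the order asked, and still so for the second after the job is handed in, with the robot touching nothing.
It also fails if it takes over 106 s, if anything falls off the work surface, if the arm or the gripper's body presses on something with over 40 N, if the wrist force passes 120 N, or if a joint passes its speed limit or range.

## Working session

There is one attempt and no reset: what is moved stays moved. The work goes in short steps, each a Python script; the robot and the scene stay as the last script left them, time stands still between calls to the robot, and variables do not carry over. Pictures are saved under pics/ and viewed, at most 14 in all, crops included, and the job is handed in when it is done.

```bash
ls; mkdir -p pics
python3 - <<'E'
from plant import robot
import cv2,numpy as np
print(robot.sense()); print(robot.nose_length)
for n in("scene","top"):
    f=robot.grab_frame(n); cv2.imwrite(f"pics/{n}0.png",f["image"][:,:,::-1]); np.savez(f"{n}0.npz",**f)
    print(n,f["fx"],f["fy"],f["cx"],f["cy"],f["dist_coeffs"],np.array(f["R"]).round(3).tolist(),f["t"], -np.array(f["R"]).T@np.array(f["t"]))
E
```

```text
pics
{'t': 0.0, 'joint_pos': array([ 1.19012341,  0.46944384, -0.04863782,  1.533713  ,  0.02409031,
        1.14100714, -0.08232501]), 'joint_velocities': array([ 8.96548902e-04,  1.59194121e-03, -1.30651118e-03,  1.54720486e-03,
        2.63773820e-04,  8.46321664e-05,  8.11144049e-04]), 'effort': array([ 4.84247867e-04, -5.10302532e+01, -4.71131934e-02, -2.37712187e+01,
        1.05872971e-02,  7.36764661e-03,  3.10689991e-06]), 'tcp_pos': array([ 0.23241768, -0.63311039,  0.24125185]), 'tcp_rot': array([-3.13960711e+00,  4.61158461e-05,  3.51814211e-01]), 'wrist_force': array([ 0.16232822, -0.85401179,  0.69640612]), 'torque': array([-0.01368293, -0.04492249, -0.04839765]), 'gripper_force': 0.0, 'opening': 0.9962618727200466}
0.011
scene 409.72799440963246 409.72799440963246 285.6989700765213 211.27589520698632 [-0.07792721  0.          0.          0.          0.        ] [[-0.682, 0.732, -0.003], [0.619, 0.575, -0.535], [-0.39, -0.367, -0.845]] [ 0.38245091 -0.30449443  1.22551349] [0.9272605  0.3446538  0.87308109]
top 541.7284625747226 541.7284625747226 276.6006924797523 216.1861550496241 [-0.1472072  0.         0.         0.         0.       ] [[-0.059, -0.998, -0.0], [-0.978, 0.058, -0.201], [0.201, -0.012, -0.98]] [-0.01450479  0.54242466  1.15548721] [ 0.29760989 -0.03253909  1.24094929]
```

View pics/top0.png

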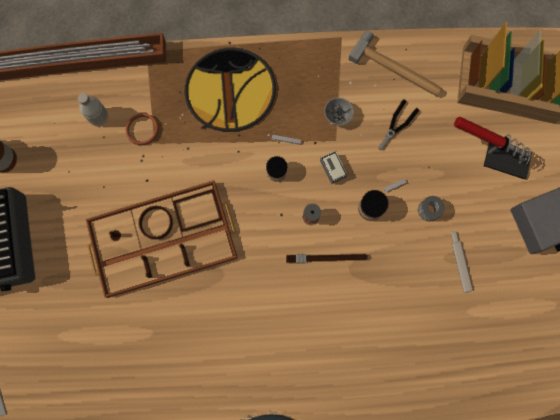

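View pics/scene0.png

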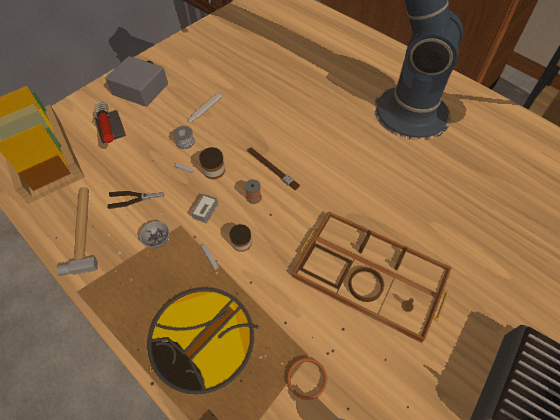

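The top view shows the caddy at lower left: spindle (116,236), well (157,222), pocket (198,208) and notches (150,268) and (186,256). The flux jar is at (277,167), tin (334,167), solder reel (431,208) and brush (327,258, ferrule to the left). The two look-alikes are the big jar (374,205) and wire reel (312,213).

```bash
cat > h.py <<'E'
import numpy as np,cv2
def cam(f):
    K=np.array([[f["fx"],0,f["cx"]],[0,f["fy"],f["cy"]],[0,0,1.]]); return K,np.array(f["dist_coeffs"]),np.array(f["R"]),np.array(f["t"])
def cast(f,px,z):
    K,d,R,t=cam(f); n=cv2.undistortPoints(np.float64(px).reshape(-1,1,2),K,d).reshape(-1,2)
    r=np.c_[n,np.ones(len(n))]@R; c=-R.T@t; return c+r*((z-c[2])/r[:,2])[:,None]
def cloud(f):
    K,d,R,t=cam(f); v,u=np.mgrid[:420,:560]
    n=cv2.undistortPoints(np.float64(np.c_[u.ravel(),v.ravel()]).reshape(-1,1,2),K,d).reshape(-1,2)
    Z=np.asarray(f["range_z"]).ravel(); return (((np.c_[n,np.ones(len(n))]*Z[:,None])-t)@R).reshape(420,560,3)
def fit(f,box,zlo,zhi,ztop):
    """mask of pixels in box with height zlo..zhi; biggest contour -> world points on plane ztop"""
    P=cloud(f); m=((P[...,2]>zlo)&(P[...,2]<zhi)).astype(np.uint8); k=np.zeros_like(m); x0,y0,x1,y1=box; k[y0:y1,x0:x1]=1
    cs,_=cv2.findContours(m*k,cv2.RETR_EXTERNAL,cv2.CHAIN_APPROX_NONE); c=max(cs,key=cv2.contourArea)
    return cast(f,c.reshape(-1,2),ztop)[:,:2].astype(np.float32), P[(m*k)>0]
E
python3 - <<'E'
from h import *
f=np.load("top0.npz"); f={k:f[k] for k in f}
P=cloud(f); 
for n,b,h in [("reel",(410,185,455,230),.04),("fjar",(255,145,300,190),.05),("tin",(312,145,355,190),.026),("brush",(280,245,375,272),.013),("big",(352,182,395,228),.062),("wire",(298,198,325,228),.052),("bowl",(320,92,360,132),.04)]:
    c,Q=fit(f,b,h-.008,h+.02,h); r=cv2.minAreaRect(c*1000)
    print(n,"zmed",np.median(Q[:,2]).round(4),"circ",[np.round(x,1) for x in cv2.minEnclosingCircle(c*1000)],"rect",np.round(r[0],1),np.round(r[1],1),round(r[2],1),"mean",Q[:,:2].mean(0).round(4))
print("bench",P[330:400:20,100:500:100,2].round(4).tolist())
im=cv2.imread("pics/top0.png"); a=cv2.resize(im[170:310,75:255],None,fx=4,fy=4,interpolation=cv2.INTER_CUBIC); cv2.imwrite("pics/caddy.png",a)
a=cv2.resize(im[90:275,260:460],None,fx=3,fy=3,interpolation=cv2.INTER_CUBIC); cv2.imwrite("pics/things.png",a)
E
```

```text
reel zmed 0.0406 circ [array([ 543.9, -406.8]), np.float64(27.8)] rect [ 544.  -407.3] [52.6 51.9] 86.6 mean [ 0.5443 -0.4069]
fjar zmed 0.0508 circ [array([658. , -52.4]), np.float64(25.3)] rect [657.8 -52.2] [45.9 50.2] 86.6 mean [ 0.6581 -0.0523]
tin zmed 0.0236 circ [array([ 658.3, -188. ]), np.float64(37.1)] rect [ 657.5 -186.9] [66.3 41.9] 21.4 mean [ 0.6576 -0.1875]
brush zmed 0.0124 circ [array([ 444. , -155.3]), np.float64(93.2)] rect [ 444.1 -155.3] [185.7  20.7] 86.6 mean [ 0.4456 -0.1508]
big zmed 0.0628 circ [array([ 556.5, -267.8]), np.float64(30.7)] rect [ 556.9 -267.9] [58.1 60.5] 59.0 mean [ 0.5561 -0.2675]
wire zmed 0.0528 circ [array([ 545.9, -126.3]), np.float64(20.1)] rect [ 546.2 -125.5] [38.3 36.7] 86.6 mean [ 0.5459 -0.1264]
bowl zmed 0.0329 circ [array([ 807.8, -181.6]), np.float64(1.7)] rect [ 808.3 -182.2] [3.5 1.8] 38.9 mean [ 0.7926 -0.2057]
bench [[-0.0009, 0.0019, -0.002, -0.0013], [0.0043, 0.0026, 0.0011, 0.0039], [0.0064, 0.0007, 0.0035, 0.0034], [-0.001, -0.0025, 0.0049, 0.0004]]
```

View pics/caddy.png

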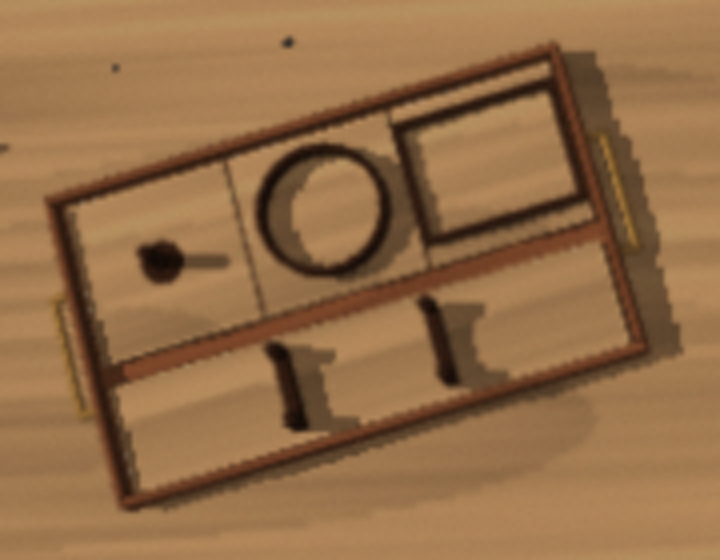

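View pics/things.png

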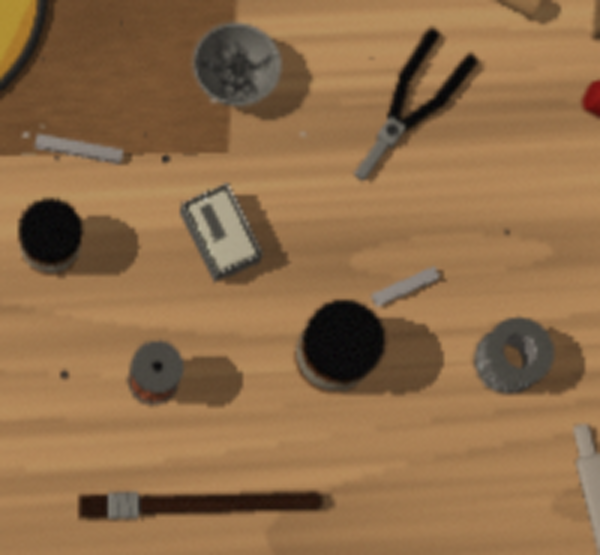

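Sizes match: the reel is the 54 mm one with the hub hole, and the flux jar is the 48 mm one. Next I measure the caddy from these crops. Its outer corners at crop pixels are (48,200), (557,44), (645,350) and (125,508).

Run:
```python
from h import *
f=np.load("top0.npz"); f={k:f[k] for k in f}
fc=lambda p:(np.array(p)+.5)/4-.5+[75,170]
C=cast(f,fc([(48,200),(557,44),(645,350),(125,508)]),.022)[:,:2]
print("corners",C.round(4).tolist(),"sides",np.linalg.norm(C-np.roll(C,-1,0),axis=1).round(4)); c=C.mean(0)
print("centre",c.round(4),"long axis deg",[np.degrees(np.arctan2(*(a-b)[::-1])).round(2) for a,b in((C[0],C[1]),(C[3],C[2]),(C[1],C[2]),(C[0],C[3]))])
W=cast(f,fc([(324,209)]),.028)[0]; Pk=cast(f,fc([(393,125),(555,82),(590,200),(430,243)]),.020)
print("well",W.round(4),"pocket",Pk.mean(0).round(4),"sides",np.linalg.norm(Pk-np.roll(Pk,-1,0),axis=1).round(4))
N=cast(f,fc([(267,347),(292,427),(427,299),(449,382)]),.042); print("rest",N.mean(0).round(4), (N[:2].mean(0)-N[2:].mean(0)).round(4))
P=cloud(f); b=P[225:250,102:130]; q=b[b[...,2]>.025]; print("post cloud",len(q),q.mean(0).round(4),q[q[:,2]>.043].mean(0).round(4))
# reddish-dark post mask in both views
im=f["image"]; hsv=cv2.cvtColor(im,cv2.COLOR_RGB2HSV)
print("post top cast",cast(f,fc([(150,253)]),.051).round(4))
# brush: handle centre & ferrule
c,Q=fit(f,(280,245,375,272),.005,.03,.013); r=cv2.minAreaRect(c*1000); print(r)
print("brush ends cast",cast(f,[(287,258.5),(306,258.5),(368,257.5)],.013).round(4).tolist())
im=cv2.imread("pics/scene0.png"); a=cv2.resize(im[200:350,285:460],None,fx=4,fy=4,interpolation=cv2.INTER_CUBIC); cv2.imwrite("pics/caddy_s.png",a)
```

```text
corners [[0.5655, 0.3969], [0.6407, 0.0942], [0.4583, 0.0507], [0.3843, 0.3509]] sides [0.3119 0.1874 0.3092 0.187 ]
centre [0.5122 0.2232] long axis deg [np.float64(103.94), np.float64(103.86), np.float64(13.4), np.float64(14.23)]
well [0.5493 0.2314 0.028 ] pocket [0.5729 0.1346 0.02  ] sides [0.0976 0.0734 0.0952 0.0738]
rest [0.457  0.2103 0.042 ] [-0.0213  0.0903  0.    ]
post cloud 29 [0.4944 0.2789 0.2073] [0.4726 0.2443 0.3296]
post top cast [[0.525  0.3267 0.051 ]]
((444.1136169433594, -155.34658813476562), (185.72584533691406, 20.65431022644043), 86.5551986694336)
brush ends cast [[0.4495, -0.0649, 0.013], [0.4469, -0.1082, 0.013], [0.4404, -0.2503, 0.013]]
```

View pics/caddy_s.png

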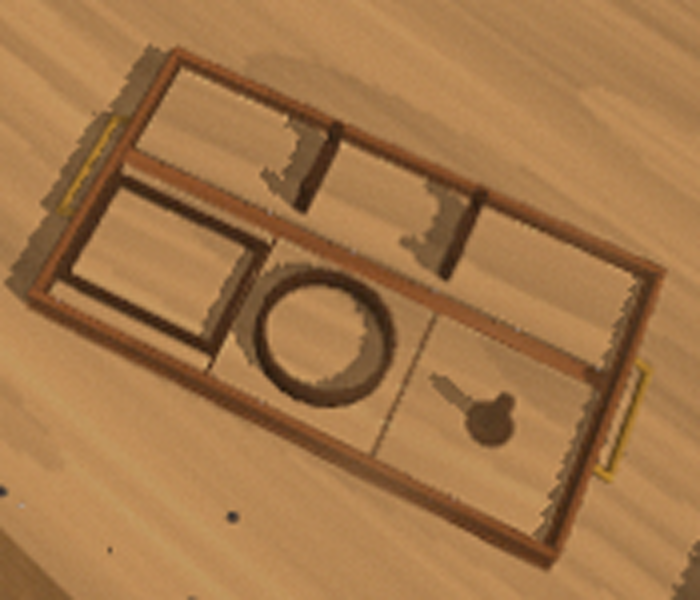

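The scene crop shows a dark disc at the foot of the spindle post, about (490,420), with a thin post rising to (507,396). The task text doesn't mention the disc, so I'll look closer.

Run:
```python
from h import *
ims=[]
for n,b in(("top",(102,222,138,249)),("scene",(382,285,422,315))):
    f=np.load(n+"0.npz"); f={k:f[k] for k in f}; P=cloud(f)
    x0,y0,x1,y1=b; im=f["image"][y0:y1,x0:x1]
    ims.append(cv2.resize(im[:,:,::-1],(400,300),interpolation=cv2.INTER_NEAREST))
    g=im.max(2); m=(g<105).astype(np.uint8)
    print(n); 
    for r in range(m.shape[0]):
        if m[r].any(): print(y0+r,''.join('%4d'%round(P[y0+r,x0+c,2]*1000) if m[r,c] else '   .' for c in range(m.shape[1]) if m[:,c].any()))
    print("cols",x0+np.where(m.any(0))[0].min())
cv2.imwrite("pics/post.png",np.hstack(ims))
```

```text
top
230    .   .   .   .   .  15  18  14   .   .   .   .   .   .   .   .   .   .   .   .   .   .   .
231    .   .  50  51  14  12  15  14  15  12   .   .   .   .   .   .   .   .   .   .   .   .   .
232    .  50  54  52  44  32  11  12  14  19  16   .   .   .   .   .   .   .   .   .   .   .   .
233   14  50  50  48  42  33  32  21  15  14  12  15   .   .   .   .   .   .   .   .   .   .   .
234    .  46  48  44  41  33  30  18  14  13  17  18  18  10  13  14   9  14  14  11  16  12   .
235    .  18  11  40  38  30  26  20  17  11  15  141241   9  15  13  14  13  13  13  12  13   8
236    .  17  13  16  30  23  19  16  15  19  17  14  15  11   9  14  12  11  12  14  17  12   .
237    .   .  15  17  17  20  13  14  12  15  18  12   .   .   .   .   .   .   .   .   .   .   .
238    .   .  14  16  18  16  10  18  16  16  11   .   .   .   .   .   .   .   .   .   .   .   .
239    .   .   .  17  11  15  17  15  16  13   .   .   .   .   .   .   .   .   .   .   .   .   .
240    .   .   .   .  18  16  17  16  16   .   .   .   .   .   .   .   .   .   .   .   .   .   .
cols 109
scene
285   28  28  
[... 320 characters left out ...]
  .   .
299    .   .   .   .   .   .   .   .   .   .  49  51  49
300    .   .   .   .   .   .   .   .   .  46  51  50  54
301    .   .   .  13  15  14  12  14  40  47  46  48  49
302    .   .  12  10  15   9  12  30  38  41  45  47   .
303    .   .  13  10  13  12  12  33  36  38  42  45   .
304    .   .  12  14  13  12  23  29  31  36  36  37   .
305    .   .  13  15  11  10  21  24  28  29  33  13  13
306    .   .  12  12  12  13  17  22  25  24  25  14  14
307    .   .  12  11  12  13  15  19  20  17  13  14  14
308    .   .   .  12  11  12  11  13  11  15  12  13  13
309    .   .   .   .  11  13  11  13  12  10  14  11   .
310    .   .   .   .   .  10  13  12  12  13  10   .   .
cols 382
```

View pics/post.png

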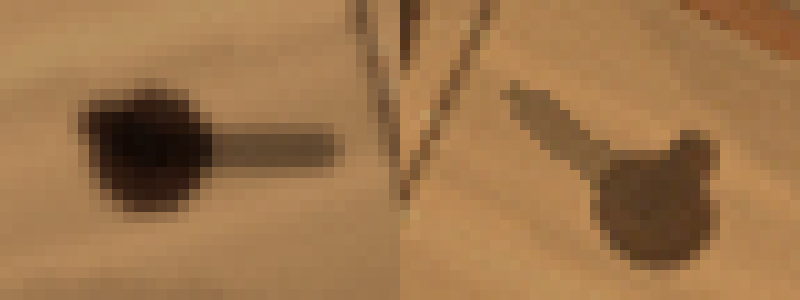

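The dark disc lies flat at plate height (z ≈ 13 mm in both views), so it is only paint. The post top reads about 50 mm, as it should. Pocket, well and spindle are about 98 mm apart along 103.9°, which fits the sizes given. Now the reel.

```bash
cat > act.py <<'E'
from plant import robot
from h import *
from math import radians as rad
CA=103.9
def j7(p,yaw):
    best=None
    for d in(0,180,-180):
        q=robot.inverse_kinematics(p,[np.pi,0,rad(yaw+d)])
        if q is not None:
            c=abs(np.array(q)-robot.sense()["joint_pos"]).max()
            if best is None or c<best[0]: best=(c,yaw+d)
    return best[1]
def over(xy,yaw,z):
    p=[xy[0],xy[1],z]; y=j7(p,yaw); robot.goto(p,[np.pi,0,rad(y)]); return y
def down(xy,z,vel=.12,contact=None): return robot.move_straight([xy[0],xy[1],z],vel=vel,contact_N=contact)
def say(s):
    r=robot.sense(); print(s,"t%.1f"%r["t"],"tcp",r["tcp_pos"].round(4),"yaw%.1f"%np.degrees(r["tcp_rot"][2]),"open%.3f"%r["opening"],"gf%.1f"%r["gripper_force"],"F",r["wrist_force"].round(1))
def pick(xy,yaw,z,strength,op=1.0):
    robot.grip(op); over(xy,yaw,z+.09); say("over"); down(xy,z,contact=8); say("at")
    robot.grip(0.0,strength); say("grip"); down(xy,.16,.2); say("up")
def snap(n,k):
    f=robot.grab_frame(n); cv2.imwrite(f"pics/{n}{k}.png",f["image"][:,:,::-1]); np.savez(f"{n}{k}.npz",**f); return f
def place(xy,yaw,z,op,up=.16):
    """z: TCP height expected at home"""
    over(xy,yaw,z+.07); say("over"); down(xy,z+.012); c=down(xy,z-.004,.03,6); say("contact %s"%c)
    robot.grip(op); robot.sleep(.2); say("released"); down(xy,up,.2); say("clear")
E
python3 - <<'E'
from act import *
pick((.544,-.407),CA-12.,.025,60)
snap("scene",1)
E
```

```text
over t1.8 tcp [ 0.5427 -0.4094  0.1154] yaw91.7 open1.001 gf0.0 F [ 1.1 -0.1  0.6]
at t2.7 tcp [ 0.5446 -0.4073  0.0258] yaw91.9 open1.005 gf0.0 F [ 0.2 -0.3  0.9]
grip t3.1 tcp [ 0.5449 -0.4075  0.0266] yaw91.9 open0.616 gf62.2 F [-0.9  0.1  5.5]
up t4.0 tcp [ 0.5427 -0.4064  0.1581] yaw91.9 open0.615 gf63.5 F [ 1.4 -0.6 -3.6]
```

Run:
```python
from act import *
place((.5252,.327),CA,.0375,.85)
f=snap("top",2); im=cv2.imread("pics/top2.png"); cv2.imwrite("pics/c2.png",cv2.resize(im[150:300,75:275],None,fx=3,fy=3))
```

```text
over t6.6 tcp [0.5262 0.3257 0.1074] yaw103.8 open0.620 gf63.5 F [-0.6  0.  -4.3]
contact True t7.7 tcp [0.5256 0.3273 0.0386] yaw103.9 open0.615 gf64.3 F [-1.3 -0.2  4.8]
released t8.2 tcp [0.5246 0.3262 0.0369] yaw103.9 open0.851 gf0.0 F [-0.7  0.5  0.5]
clear t9.0 tcp [0.5247 0.3262 0.1589] yaw103.9 open0.848 gf0.0 F [ 0.8 -0.9  0.1]
```

View pics/c2.png

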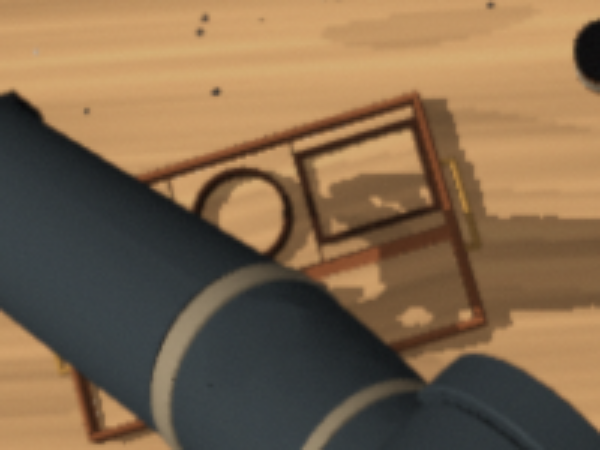

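The arm hides the spindle from above, but contact came at the expected home height (TCP 38.6 mm). I'll check the reel once the arm is over the jar.

Run:
```python
from act import *
pick((.658,-.0523),CA-15,.034,40)
f=snap("top",3); im=cv2.imread("pics/top3.png"); cv2.imwrite("pics/c3.png",cv2.resize(im[150:300,75:275],None,fx=3,fy=3))
P=cloud(f)
try:
    c,Q=fit(f,(98,215,135,252),.042,.06,.052); print("reel circ",cv2.minEnclosingCircle(c*1000),np.median(Q[:,2]))
except Exception as e: print(e)
```

```text
over t10.8 tcp [ 0.658  -0.0495  0.1244] yaw89.1 open1.001 gf0.0 F [0.1 0.7 0. ]
at t11.7 tcp [ 0.6587 -0.052   0.0348] yaw88.9 open1.001 gf0.0 F [-0.1 -0.3  0.7]
grip t12.1 tcp [ 0.6587 -0.0523  0.035 ] yaw88.9 open0.549 gf41.5 F [-0.8  0.3  5.4]
up t12.9 tcp [ 0.6568 -0.0526  0.1584] yaw88.9 open0.547 gf41.3 F [-0.2 -1.1 -2.2]
reel circ ((524.5419311523438, 325.6527404785156), 27.964040756225586) 0.052590382869041656
```

View pics/c3.png

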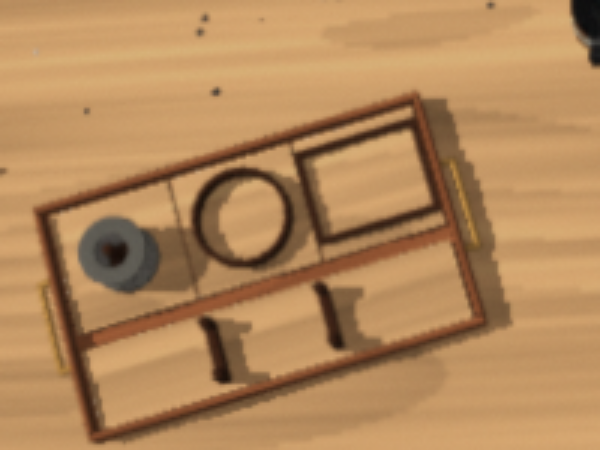

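The reel sits over the post at crop (118,253), with its top at 52.6 mm against 52 mm expected, so it is home. Next come placing the jar and picking up the tin.

Run:
```python
from act import *
place((.5493,.2314),CA,.0465,.85)
pick((.6575,-.187),21.4,.020,40)
f=snap("top",4); s=snap("scene",4)
im=cv2.imread("pics/top4.png"); a=cv2.resize(im[150:300,75:275],(400,300)); im=cv2.imread("pics/scene4.png"); cv2.imwrite("pics/c4.png",np.hstack([a,cv2.resize(im[100:250,130:330],(400,300))]))
c,Q=fit(f,(135,200,180,240),.05,.075,.062); print("jar circ",cv2.minEnclosingCircle(c*1000),np.median(Q[:,2]))
```

```text
over t14.2 tcp [0.5507 0.2294 0.1163] yaw103.7 open0.547 gf41.3 F [ 0.3 -0.4 -1.9]
contact True t15.2 tcp [0.5496 0.2315 0.0465] yaw103.9 open0.549 gf42.3 F [0.6 1.3 1.4]
released t15.8 tcp [0.5489 0.231  0.0461] yaw103.9 open0.848 gf0.0 F [-0.3 -0.5 -0.2]
clear t16.5 tcp [0.5487 0.2307 0.1591] yaw103.9 open0.848 gf0.0 F [-0.1 -0.8 -1.1]
over t18.4 tcp [ 0.658  -0.1843  0.1103] yaw21.6 open0.998 gf0.0 F [-0.8 -0.   0.5]
at t19.3 tcp [ 0.6582 -0.187   0.0208] yaw21.4 open1.000 gf0.0 F [ 0.2 -0.1  0.1]
grip t19.8 tcp [ 0.658  -0.1871  0.0208] yaw21.4 open0.456 gf42.7 F [-0.4  0.3  3.5]
up t20.6 tcp [ 0.6563 -0.1869  0.1582] yaw21.4 open0.458 gf42.1 F [-0.6 -0.1 -2.2]
jar circ ((547.040771484375, 229.27224731445312), 26.191909790039062) 0.06242248913498621
```

View pics/c4.png

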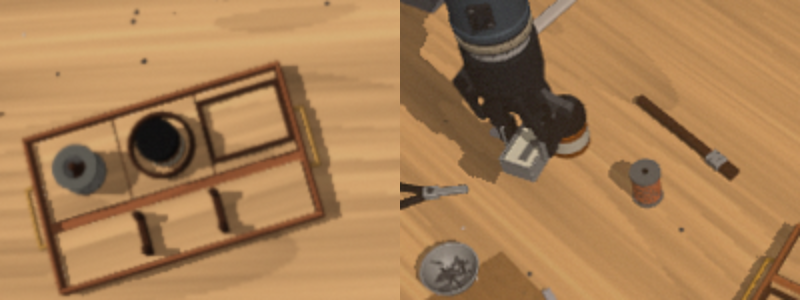

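The jar is home (top at 62.4 mm) and the tin hangs level in the gripper. Next come placing the tin and picking up the brush.

Run:
```python
from act import *
place((.5728,.1355),CA,.0328,.75)
pick((.443,-.1783),87.2,.0135,30,.5)
f=snap("top",5); s=snap("scene",5)
im=cv2.imread("pics/top5.png"); a=cv2.resize(im[150:300,75:275],(400,300)); im=cv2.imread("pics/scene5.png"); cv2.imwrite("pics/c5.png",np.hstack([a,cv2.resize(im[90:240,180:380],(400,300))]))
c,Q=fit(f,(175,185,225,232),.030,.06,.038); print("tin",cv2.minAreaRect(c*1000),np.median(Q[:,2]))
```

```text
over t22.0 tcp [0.5738 0.1337 0.1027] yaw103.7 open0.458 gf42.1 F [-0.4  0.1 -1.7]
contact True t23.1 tcp [0.5731 0.1355 0.0325] yaw103.9 open0.460 gf43.0 F [-0.2 -0.   4.2]
released t23.7 tcp [0.5723 0.135  0.0317] yaw103.9 open0.752 gf0.0 F [ 0.4 -0.2  0.3]
clear t24.5 tcp [0.5721 0.1349 0.159 ] yaw103.9 open0.750 gf0.0 F [-0.3 -0.6 -0.7]
over t26.1 tcp [ 0.4443 -0.1772  0.1039] yaw87.3 open0.498 gf0.0 F [0.1 0.3 0.5]
at t27.0 tcp [ 0.4436 -0.1782  0.0139] yaw87.2 open0.500 gf0.0 F [-0.9 -0.4  0.2]
grip t27.4 tcp [ 0.4436 -0.1786  0.0143] yaw87.2 open0.151 gf30.8 F [-1.2  0.4  6.4]
up t28.3 tcp [ 0.442  -0.1782  0.159 ] yaw87.2 open0.154 gf30.0 F [-0.2 -0.3 -0.7]
tin ((570.218505859375, 136.01214599609375), (43.25995635986328, 62.733036041259766), 13.3844633102417) 0.035364880723718045
```

View pics/c5.png

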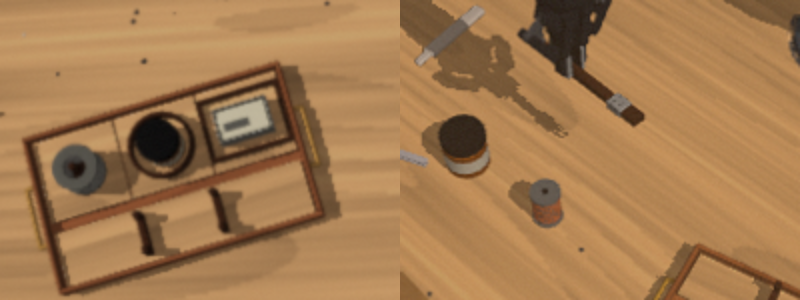

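The tin lies flat inside the frame and the brush is held level by mid-handle. Now placing the brush.

Run:
```python
from act import *
place((.457,.2103),CA,.042,.45,.17)
robot.goto([.55,-.25,.25],[np.pi,0,rad(CA)]); robot.sleep(.3); say("park")
f=snap("top",6); s=snap("scene",6)
im=cv2.imread("pics/top6.png"); a=cv2.resize(im[150:300,75:275],(400,300)); im=cv2.imread("pics/scene6.png"); cv2.imwrite("pics/c6.png",np.hstack([a,cv2.resize(im[200:350,275:475],(400,300))]))
im=cv2.imread("pics/top6.png"); 
c,Q=fit(f,(108,240,235,285),.0345,.06,.041); r=cv2.minAreaRect(c*1000); print("brush",r,np.median(Q[:,2]))
```

```text
over t29.8 tcp [0.4576 0.2088 0.1118] yaw103.8 open0.158 gf30.0 F [ 0.6 -0.  -0.8]
contact True t30.9 tcp [0.4574 0.2103 0.0421] yaw103.9 open0.153 gf30.8 F [-0.6 -0.2  4.2]
released t31.5 tcp [0.4569 0.2099 0.0417] yaw103.9 open0.449 gf0.0 F [ 0.3 -1.5  1.4]
clear t32.2 tcp [0.4564 0.2096 0.1691] yaw103.9 open0.454 gf0.0 F [-0.1  0.4 -1.1]
park t34.3 tcp [ 0.5502 -0.2493  0.25  ] yaw104.0 open0.447 gf0.0 F [ 0.  -0.7 -0.4]
brush ((449.2164306640625, 232.3525390625), (20.936914443969727, 183.9646453857422), 12.892566680908203) 0.041592484057560095
```

View pics/c6.png

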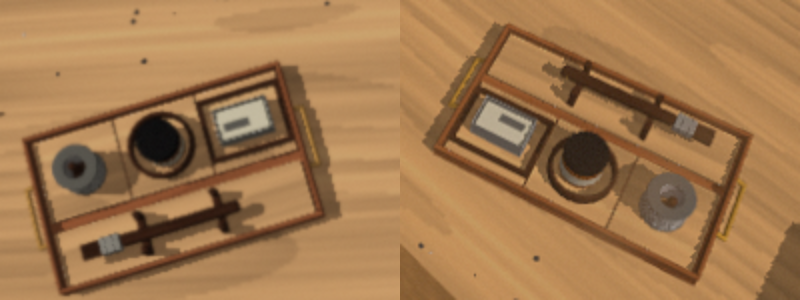

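All four are home in both views. The brush spans both notches, with its top at 41.6 mm (41 mm expected) and mid-handle within about 3 mm of centre. Handing in.

```bash
python3 -c "
from plant import robot
print(robot.close_job())"
```

```text
the job is handed in; nothing more can be done
None
```

The reel, flux jar, tip tin and brush were placed in the order asked and looked fully home in the final camera views; the job was handed in at about 34 s and I saw no verdict.

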